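# Fetch, close and weigh a flip-cap vial

## Robot

A 6-joint arm with a two-finger parallel gripper is mounted at the origin on the work surface. World frame = base frame: x ahead of the robot, y to its left, z up, the work surface at z = 0. Lengths are in m, angles in rad, forces in N, time in s.
With the tool pointing down it reaches from about 0.3 to 0.875 m from the base axis. Payload 6.4 kg.
Tool frame: the origin (TCP) lies at the centre of the arm's flange, where the gripper is bolted on; the fingertips stand 173 mm ahead of it and the grasp point (between the pads) lies 155 mm ahead of it; z points along the fingers, y is the line along which they close (so a half turn about z gives the same grasp; the last joint's range is limited). The gripper opens to 85 mm and grips with 20 to 120 N. Pads are 22 mm wide; open, the fingers measure 114 mm over their backs; the gripper's body (76 mm by 85 mm) begins 54 mm behind the grasp point. The pads swing forward as they close: fully open they stand 13 mm farther back than shut.
Start: joints at [0.91, 0.181, 1.607, -0, 1.354, -0.206], TCP at [0.253, 0.517, 0.405] pointing down, gripper open.
Joint ranges: [-2.99, 2.99], [-0.89, 2.07], [0.3, 2.58], [-1.14, 4.28], [0, 2.63], [-3.12, 3.12]. Speed limits (rad/s): [2.57, 2.57, 3.01, 3.14, 3.14, 3.14].

## Interface

Orientations are given as a unit quaternion [w, x, y, z].
In Python, from bench import get_obs, camera, get_calibration, hand_in gives the robot as it stands. The module is installed in compiled form; this text tells all that it offers.
- The arm moves only by the tool drive_tool, never from a script. Its argument "increments" is a list of rows, each a list of 2 entries, a list of its own where there are three numbers: the shift along the tool's x, y, z normalised to -1 to 1, where 1 is 250 mm, then the turn about the tool's z normalised to -1 to 1, where 1 is 90 degrees. A call has exactly 8 rows; each row is the pose to reach, as a shift and turn from the pose commanded when the call began, along the tool's axes at that moment; what a row does not reach only later rows make up. A row lasts 1/8 s, in which the tool goes at most 62.5 mm and 10.7 degrees, less where a joint would pass 70% of its speed; a pose out of reach is approached as far as the arm can. A call with a number of a shift or a turn outside -1 to 1 is refused whole. A call with a gripper value outside its range is refused whole. "claw" is the closure, from 0 (fully open) to 1 (shut), set as the call begins (left out, the last holds). The fingers move at their own pace and stop on an object; the grip force is fixed at half the most. Time passes only in rows, so rows that repeat a pose let the fingers close, or fill a call up. It gives the time, the measured TCP pose, the force and the opening at its end, in the units of the state.
- get_obs(): the state, without advancing time (a new reading comes with each control period).
- camera(name): name is "scene" or "top" or "wrist"; returns the picture (384x512x3 uint8, blue, green, red); there is no depth.
- get_calibration(name): a dict with "K" (3x3 intrinsics, pixels), "origin" and "orientation" of the camera in the world. Camera axes: x right, y down, z forward; pixel columns grow to the right and rows downward; lengths in m; the calibration is good to about 2 mm. A picture is of the moment at which its call begins: read the wrist's pose just before it. get_calibration takes no time and is no camera call; for the wrist camera it gives the pose at the moment of the call.
- hand_in(): hands the job in, once; it reports no verdict.
The state is a dict: "time_s": time; "q": joint angles; "dq": joint speeds; "joint_efforts": joint torques, N m; "eef_pos": TCP position; "eef_rot": TCP orientation; "wrist_force": force on the tool from outside, world axes, zero at the start; "torque": the same for the moment, N m; "opening": opening from 0.0 (shut) to 1.0 (fully open).
Only numpy, scipy, OpenCV 4.12 (cv2) and the standard library are available. Lean on these libraries where they do the work, as an engineer would, in place of code of your own. Each camera call takes 0.05 s, during which the arm holds its last target. There are 200 camera calls.

## Task

From the sloped tray take the tall flip-cap sample vial, whose cap is ajar, and stand it upright in a free pocket of the blue rack. Let go and press its cap fully shut there, where the rack holds it, then take the closed vial again and stand it gently and upright in the middle of the balance pan for weighing. Press the pan no more than a light set-down needs, and leave the other vials and the tip box where they are.

Things in the scene. Friction and masses are not known exactly. Their poses are not given: they have to be found in the camera images.
- vial: The wanted vial: white plastic, 30 x 30 mm square, body 66 mm tall + 4 mm neck + 6 mm flip cap = 76 mm shut; 37 to 60 g. Origin: centre of its base; z runs base to cap, cap hinge on its +x side, thumb tab on -x. It starts lying in one of the tray's bays, base at the front lip, cap end uphill (z axis 30 deg above level, along the tray's x), hinge side down, tab side up.
- vial_cap (a joint): Opening of that vial's cap in rad: 0 = shut, 1.0 = widest; starts 0.5 to 0.9. The hinge is stiff (0.03 N m friction: about 1.2 N near the tab closes it) and stays where it is left. The hinge line runs along the vial's y at x = +14.5, z = 70 mm in the vial's frame.
- cap_tab (a point): Top face of the thumb tab of that cap, 32 mm from the hinge line; with the cap shut it lies at x = -17.5, z = 76 mm in the vial's frame. The cap plate (28 mm wide, 6 mm thick) lies 7 to 29 mm from the hinge line.
- bin: Grey sloped tray, 268 mm wide (y), 105 mm deep, three open bays side by side, 88 mm apart. Origin: centre of its underside; low front lip at -x (robot side); the floor climbs at 30 deg towards +x for 104 mm. Ribs between bays and at the sides stand 8 mm above the sloped floor, the lip 14 mm; the rear edge is 78 mm above the bench. Fixed.
- bay_centre (a point): Where the sloped floor meets the lip in the centre bay of the tray; the floor climbs from here towards the tray's +x; the other bays' points are 88 mm to either side along the tray's y.
- short_vial: A shorter flip-cap vial, same 30 mm square section, 50 mm tall with its cap shut; origin and axes as for the wanted vial. Lies in another bay of the tray. Leave it.
- screw_vial: Square 30 mm vial with a round ribbed screw cap, 59 mm tall; origin: centre of its base, z towards its cap. Lies in the third bay. Leave it.
- rack: Blue block, 150 mm long (x), 62 mm wide (y), 36 mm tall, origin: centre of its underside. A row of three square pockets along x, 46 mm apart, each 34 x 34 mm with a 2 mm chamfer and 24 mm deep, sides parallel to the rack's x and y. The farthest pocket (+x) holds a screw-cap vial; the other two are free. Fixed.
- pocket_near (a point): Centre of the floor of the free pocket nearest the robot (12 mm above the bench, 24 mm below the rack's top). Axes as the rack's.
- pocket_mid (a point): Centre of the floor of the free middle pocket (12 mm above the bench, 24 mm below the rack's top). Axes as the rack's.
- racked_vial: Square 30 mm screw-cap vial, 59 mm tall, standing in the far pocket of the rack; origin: centre of its base. Leave it.
- balance: Cream top-loading balance, 230 mm deep (x), 190 mm wide (y), housing top 54 mm above the bench; display and keys at -x, round pan at +x. Origin: centre of its underside. Fixed.
- pan_top (a point): Centre of the top face of the steel pan, 110 mm across, 70 mm above the bench, 40 mm towards +x from the balance's origin.
- pan (a joint): How far the pan is pressed down in m: 0 unloaded, 3 N per mm, overload stop at 0.004 (12 N).
- tip_box: Blue pipette-tip box with a clear lid, 85 x 120 x 80 mm, origin: centre of its underside, beyond the rack. Leave it.

How it is judged:
By the outcome, as a careful person would: the job done as asked, in the order asked, and still so for the second after the job is handed in, with the robot touching nothing.
It also fails if it takes over 64 s, if anything falls off the work surface, if the arm or the gripper's body presses on something with over 40 N, if the wrist force passes 120 N, or if a joint passes its speed limit or range.

## Working session

There is one attempt and no reset: what is moved stays moved. The work goes in short steps, Python scripts to look and compute and a tool call to move; the robot and the scene stay as the last step left them, time stands still between calls to the robot, and variables do not carry over. Pictures are saved under pics/ and viewed, on a budget of 15 in all, crops included, one or two more only if the job needs it, and the job is handed in when it is done.

Besides the shell and the picture viewer there is one more tool, called after "Emit:" as name(argument=value, ...) on one line, values as JSON. drive_tool: Moves the arm, as the interface text tells. Its arguments: {"type":"object","properties":{"increments":{"type":"array","items":{"type":"array"}},"claw":{"type":"number"}},"required":["increments"]}

```bash
mkdir -p pics
python3 - <<'E'
from bench import *
import cv2,numpy as np
np.set_printoptions(precision=4,suppress=True)
for n in("scene","top","wrist"):
    c=get_calibration(n);print(n,c)
    cv2.imwrite(f"pics/{n}0.png",camera(n))
print(get_obs())
E
```

```text
scene {'K': array([[369.6984,   0.    , 258.1679],
       [  0.    , 369.6984, 188.2789],
       [  0.    ,   0.    ,   1.    ]]), 'origin': array([ 1.3034, -0.0252,  0.6076]), 'orientation': array([-0.3144,  0.6389,  0.6368, -0.2959])}
top {'K': array([[368.2083,   0.    , 253.4968],
       [  0.    , 368.2083, 179.6409],
       [  0.    ,   0.    ,   1.    ]]), 'origin': array([ 0.5035, -0.0219,  1.0005]), 'orientation': array([ 0.0478, -0.6993,  0.7121, -0.0408])}
wrist {'K': array([[315.8853,   0.    , 257.2771],
       [  0.    , 315.8853, 195.2293],
       [  0.    ,   0.    ,   1.    ]]), 'origin': array([0.1827, 0.55  , 0.3723]), 'orientation': array([0.1305, 0.8382, 0.5233, 0.0807])}
{'time_s': 0.15, 'q': array([ 0.9097,  0.1814,  1.6078, -0.    ,  1.3538, -0.2063]), 'dq': array([-0.0005, -0.0019, -0.0027, -0.0007, -0.0001, -0.001 ]), 'joint_efforts': array([  0.0007, -44.5261, -35.1692,  -0.0002,   0.0058,   0.    ]), 'eef_pos': array([0.2525, 0.5164, 0.404 ]), 'eef_rot': array([-0.0003,  0.2255,  0.9743, -0.0006]), 'wrist_force': array([ 0.3615, -0.0899,  0.2463]), 'torque': array([-0.0324, -0.0375, -0.0202]), 'opening': 0.9997019435979813}
```

View pics/top0.png

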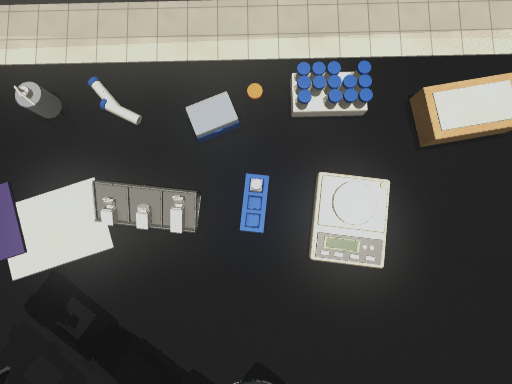

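View pics/scene0.png

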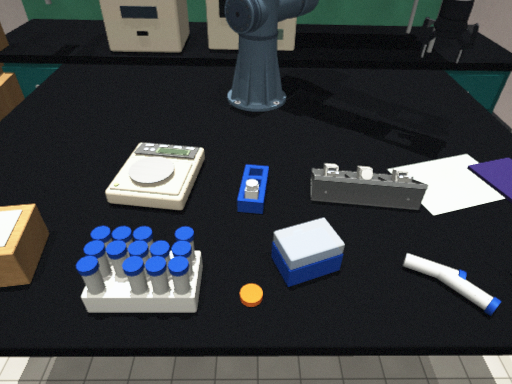

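```bash
cat > h.py <<'E'
from bench import *
import cv2,numpy as np
from scipy.spatial.transform import Rotation as R
np.set_printoptions(precision=4,suppress=True)
rot=lambda q:R.from_quat(np.r_[q[1:],q[0]]).as_matrix()
def p2w(c,uv,z):
    d=rot(c["orientation"])@np.linalg.inv(c["K"])@np.r_[uv,1]
    return c["origin"]+d*(z-c["origin"][2])/d[2]
def w2p(c,p):
    v=c["K"]@(rot(c["orientation"]).T@(np.asarray(p)-c["origin"]));return v[:2]/v[2]
def goal(dst,yaw=None,o=None):
    """normalised tool increment from current measured pose to TCP dst; yaw = world yaw wanted of tool y axis (mod pi)"""
    o=o or get_obs();M=rot(o["eef_rot"]);s=M.T@(np.asarray(dst)-o["eef_pos"])
    t=0
    if yaw is not None:
        cur=np.arctan2(M[1,1],M[0,1]);t=-((yaw-cur+np.pi/2)%np.pi-np.pi/2)
    print("inc",s/.25,"turn",t/(np.pi/2),"dist mm",np.linalg.norm(s)*1e3,"curyaw",np.degrees(np.arctan2(M[1,1],M[0,1])))
E
python3 - <<'E'
from h import *
c=get_calibration("top")
for n,uv,z in [("tray rear L",(97,182),.078),("tray rear R",(199,190),.078),("tray front R",(196,231),.03),("tray front L",(94,220),.03),("vial base",(177,231),.04),("vial neck",(178,207),.06),("near",(252,221),.036),("mid",(254,203),.036),("far",(257,185),.071),("pan",(354,203),.07),("rack a",(246,174),.036),("rack b",(269,176),.036),("rack c",(265,232),.036),("rack d",(241,231),.036)]:
    print(n,p2w(c,uv,z))
o=get_obs();M=rot(o["eef_rot"]);w=get_calibration("wrist")
print("tool\n",M,"\ncam in tool",M.T@(w["origin"]-o["eef_pos"]),"\n",M.T@rot(w["orientation"]))
im=cv2.imread("pics/top0.png")[165:250,85:290]
cv2.imwrite("pics/top_crop.png",cv2.resize(im,(780,323),interpolation=cv2.INTER_CUBIC))
E
```

```text
tray rear L [0.6213 0.3831 0.078 ]
tray rear R [0.5961 0.1241 0.078 ]
tray front R [0.4933 0.1394 0.03  ]
tray front L [0.5267 0.4085 0.03  ]
vial base [0.4943 0.187  0.04  ]
vial neck [0.5552 0.1806 0.06  ]
near [ 0.5167 -0.0076  0.036 ]
mid [ 0.5634 -0.0136  0.036 ]
far [ 0.6068 -0.0223  0.071 ]
pan [ 0.5568 -0.2658  0.07  ]
rack a [0.6405 0.0062 0.036 ]
rack b [ 0.6341 -0.0545  0.036 ]
rack c [ 0.4878 -0.0408  0.036 ]
rack d [0.4914 0.0214 0.036 ]
tool
 [[-0.8983  0.4393 -0.0008]
 [ 0.4393  0.8983 -0.0011]
 [ 0.0003 -0.0013 -1.    ]] 
cam in tool [ 0.0775 -0.0004  0.0316] 
 [[-0.     -0.9528 -0.3036]
 [ 1.     -0.0002  0.0003]
 [-0.0004 -0.3036  0.9528]]
```

View pics/top_crop.png

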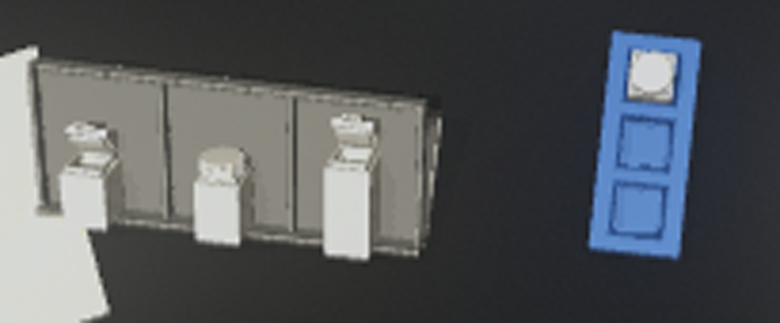

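Run:
```python
from h import *
goal([.525,.186,.36],np.radians(84))
```

```text
inc [-1.5599 -0.7082  0.1764] turn -0.22287639363764294 dist mm 430.54698300077075 curyaw 63.94112457261214
```

Emit:
drive_tool(increments=[[[-0.2,-0.09,0.02],-0.05],[[-0.4,-0.18,0.05],-0.1],[[-0.6,-0.3,0.1],-0.15],[[-0.8,-0.45,0.13],-0.22],[[-1,-0.6,0.17],-0.22],[[-1,-0.7,0.17],-0.22],[[-1,-0.7,0.17],-0.22],[[-1,-0.7,0.17],-0.22]], claw=0.35)

```text
time_s: 1.15
eef_pos: [0.4004, 0.2501, 0.3624]
eef_rot: [0.0, 0.055, 0.999, 0.0]
wrist_force: [0.3, -0.2, 0.1]
opening: 0.648
```

Run:
```python
from h import *
goal([.525,.186,.36],np.radians(84))
```

```text
inc [-0.5233 -0.2004  0.0099] turn -0.0027962099353326165 dist mm 140.1058284021693 curyaw 83.74834110582007
```

Emit:
drive_tool(increments=[[[-0.15,-0.05,0],0],[[-0.35,-0.13,0],0],[[-0.45,-0.18,0.01],0],[[-0.52,-0.2,0.01],0],[[-0.52,-0.2,0.01],0],[[-0.52,-0.2,0.01],0],[[-0.52,-0.2,0.01],0],[[-0.52,-0.2,0.01],0]])

```text
time_s: 2.15
eef_pos: [0.5235, 0.1862, 0.3599]
eef_rot: [0.0, 0.054, 0.999, 0.0]
wrist_force: [-0.8, -0.0, 0.9]
opening: 0.652
```

Run:
```python
from h import *
import pickle
o=get_obs();c=get_calibration("wrist");im=camera("wrist");pickle.dump((o,c),open("w1.pkl","wb"))
cv2.imwrite("pics/w1.png",im);print(o["eef_pos"],o["opening"])
cv2.imwrite("pics/w1b.png",cv2.resize(im,(800,600),interpolation=cv2.INTER_CUBIC))
```

```text
[0.5235 0.1862 0.3599] 0.6517502865749952
```

View pics/w1b.png

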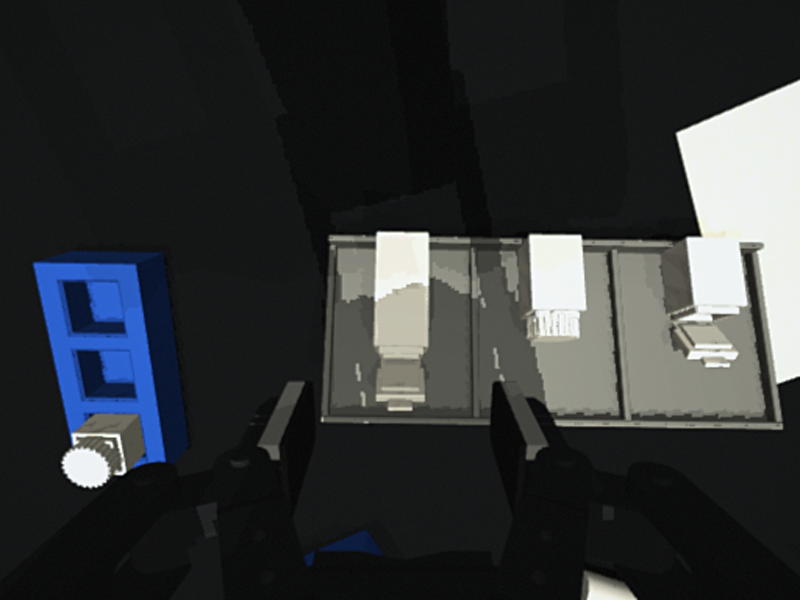

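Run:
```python
from h import *
import pickle
from scipy.optimize import least_squares
o,c=pickle.load(open("w1.pkl","rb"))
k=.64
obs=np.array([(376,232),(429,233),(375,345),(428,346)])*k
def pts(p):
    x,y,z,w=p;Y=np.array([-np.sin(w),np.cos(w),0]);X=np.array([np.cos(w),np.sin(w),0]);Z=np.array([0,0,1.])
    a=X*np.cos(np.pi/6)+Z*.5;n=-X*.5+Z*np.cos(np.pi/6);b=np.array([x,y,z])  # b: centre of base
    return b,a,n,Y
def f(p):
    b,a,n,Y=pts(p);P=[b+n*.015+a*s+Y*t for s,t in((0,-.015),(0,.015),(.066,-.015),(.066,.015))]
    return (np.array([w2p(c,q) for q in P])-obs).ravel()
r=least_squares(f,[.5,.185,.035,-.1],x_scale=[.01,.01,.01,.1]);print("base",r.x,np.degrees(r.x[3]),r.fun)
b,a,n,Y=pts(r.x)
for t in(.5,.7,.9):print(t,w2p(c,b+a*.070-n*.0145+.032*(np.cos(t)*n+np.sin(t)*a)+.006*(-np.sin(t)*n+np.cos(t)*a))/k)
for uv,z in(((322,420),.078),((781,427),.078),((331,237),.038),((763,244),.038),((376,232),.045),((95,307),.036),((107,375),.036)):print(uv,p2w(c,np.array(uv)*k,z))
for z in(.03,.034,.038,.042):print(z,np.linalg.norm(p2w(c,np.array((331,237))*k,z)-p2w(c,np.array((763,244))*k,z)))
```

```text
base [ 0.5006  0.1886  0.0293 -0.1206] -6.907826440445442 [ 0.4996  0.1276 -0.3713 -0.1156 -0.4786  0.1219  0.3566 -0.1334]
0.5 [400.8992 390.9986]
0.7 [400.7754 399.7168]
0.9 [400.6684 406.4165]
(322, 420) [0.5898 0.1324 0.078 ]
(781, 427) [0.6231 0.3954 0.078 ]
(331, 237) [0.4919 0.1471 0.038 ]
(763, 244) [0.5239 0.4016 0.038 ]
(376, 232) [0.4908 0.1744 0.045 ]
(95, 307) [ 0.5197 -0.0059  0.036 ]
(107, 375) [ 0.5658 -0.0119  0.036 ]
0.03 0.26356810172464684
0.034 0.2600338709747613
0.038 0.25649964022487576
0.042 0.25296540947499013
```

Run:
```python
from h import *
goal([.5419,.1836,.218],np.radians(83))
```

```text
inc [-0.0735 -0.0019  0.5677] turn 0.008665742658469184 dist mm 143.10431709873134 curyaw 83.77991683926223
```

Emit:
drive_tool(increments=[[[-0.05,0,0.05],0.01],[[-0.073,-0.002,0.17],0.01],[[-0.073,-0.002,0.3],0.01],[[-0.073,-0.002,0.4],0.01],[[-0.073,-0.002,0.48],0.01],[[-0.073,-0.002,0.54],0.01],[[-0.073,-0.002,0.565],0.01],[[-0.073,-0.002,0.565],0.01]], claw=0.47)

```text
time_s: 3.2
eef_pos: [0.5422, 0.1832, 0.2185]
eef_rot: [-0.0, 0.062, 0.998, -0.0]
wrist_force: [-0.6, -0.7, 0.6]
opening: 0.534
```

Emit:
drive_tool(increments=[[[0,0,0],0],[[0,0,0],0],[[0,0,0],0],[[0,0,0],0],[[0,0,0],0],[[0,0,0],0],[[0,0,0],0],[[0,0,0],0]], claw=1)

```text
time_s: 4.2
eef_pos: [0.5427, 0.1833, 0.2196]
eef_rot: [0.001, 0.062, 0.998, 0.0]
wrist_force: [-1.1, 0.3, 6.7]
opening: 0.342
```

Emit:
drive_tool(increments=[[[0,0,-0.1],0],[[0,0,-0.22],0],[[-0.05,0,-0.3],0],[[-0.2,0,-0.3],0],[[-0.35,0,-0.3],0],[[-0.45,0,-0.28],0],[[-0.45,0,-0.16],0],[[-0.45,0,-0.05],0]])

```text
time_s: 5.2
eef_pos: [0.6539, 0.1689, 0.2299]
eef_rot: [-0.0, 0.063, 0.998, -0.0]
wrist_force: [-0.1, 0.5, -0.2]
opening: 0.338
```

Run:
```python
from h import *
o=get_obs();print(o["eef_pos"],o["wrist_force"],o["opening"],o["q"])
a=camera("wrist");b=camera("scene")[130:260,290:450]
cv2.imwrite("pics/w2.png",np.hstack([a[:, 60:460],cv2.resize(b,(400,325),interpolation=cv2.INTER_CUBIC)[:,:].repeat(1,0) if 0 else cv2.copyMakeBorder(cv2.resize(b,(400,325),interpolation=cv2.INTER_CUBIC),0,59,0,0,0)]))
```

```text
[0.6539 0.1689 0.2299] [-0.1237  0.5128 -0.1905] 0.3381587466658435 [ 0.0775  0.5827  1.4454 -0.      1.1136 -1.368 ]
```

View pics/w2.png

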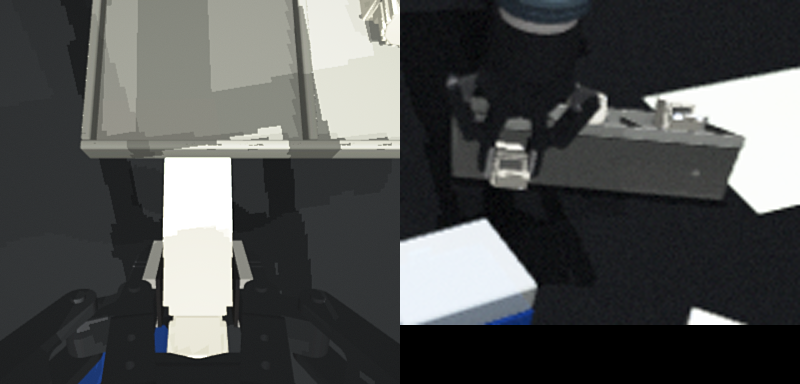

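Emit:
drive_tool(increments=[[[0.032,0,0],0],[[0.05,0,-0.035],0],[[0.072,0,-0.065],0],[[0.1,0,-0.09],0],[[0.13,0,-0.112],0],[[0.164,0,-0.126],0],[[0.2,0,-0.135],0],[[0.216,0,-0.138],0]])

```text
time_s: 6.3
eef_pos: [0.6024, 0.1755, 0.2691]
eef_rot: [0.006, 0.062, 0.998, 0.0]
wrist_force: [10.8, -1.9, -4.0]
opening: 0.336
```

Run:
```python
from h import *
o=get_obs();print(o["eef_pos"],o["wrist_force"],o["opening"],o["torque"])
a=camera("wrist");b=camera("scene")[120:220,310:430]
cv2.imwrite("pics/w3.png",np.hstack([a[:, 60:460],cv2.copyMakeBorder(cv2.resize(b,(400,333),interpolation=cv2.INTER_CUBIC),0,51,0,0,0)]))
```

```text
[0.6024 0.1755 0.2691] [10.8142 -1.9184 -3.9993] 0.335835366357433 [-0.5231 -2.3783 -0.0304]
```

View pics/w3.png

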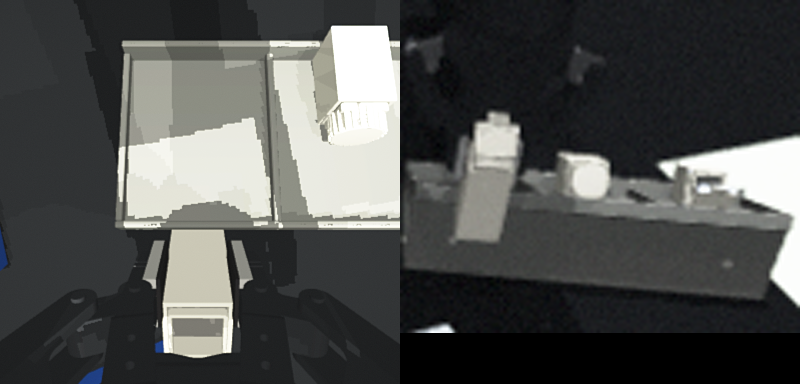

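```bash
cat > fit.py <<'E'
from h import *
from scipy.optimize import least_squares
def fit(c,obs,g0,th0=80):
    """tab face corners (base -y,+y, top -y,+y): returns base centre, pitch of axis above level (deg), yaw"""
    def P(p):
        b=p[:3];th,w=p[3:];X=np.array([np.cos(w),np.sin(w),0]);Y=np.array([-np.sin(w),np.cos(w),0]);Z=np.array([0,0,1.])
        a=X*np.cos(th)+Z*np.sin(th);n=-X*np.sin(th)+Z*np.cos(th)
        return [b+n*.015+a*s+Y*t for s,t in((0,-.015),(0,.015),(.066,-.015),(.066,.015))]
    r=least_squares(lambda p:(np.array([w2p(c,q) for q in P(p)])-obs).ravel(),np.r_[g0,np.radians(th0),-.12],x_scale=[.01]*3+[.1,.1])
    print("base",r.x[:3],"pitch",np.degrees(r.x[3]),"yaw",np.degrees(r.x[4]),"res",r.fun)
E
python3 - <<'E'
from fit import *
c=get_calibration("wrist")
fit(c,np.array([(227,230),(283,230),(223,303),(293,303)]),[.61,.175,.06])
print(w2p(c,[.5956,.1766,.078]))
im=cv2.imread("pics/w3.png")[210:330,140:260];cv2.imwrite("pics/w3c.png",cv2.resize(im,(600,600),interpolation=cv2.INTER_CUBIC))
E
```

```text
base [0.6203 0.173  0.0605] pitch 87.5652168792859 yaw -6.8924883764254306 res [ 5.0755  0.0115 -1.5609 -0.2374 -2.5664  0.2607  0.1816 -0.1074]
[257.809  226.0911]
```

View pics/w3c.png

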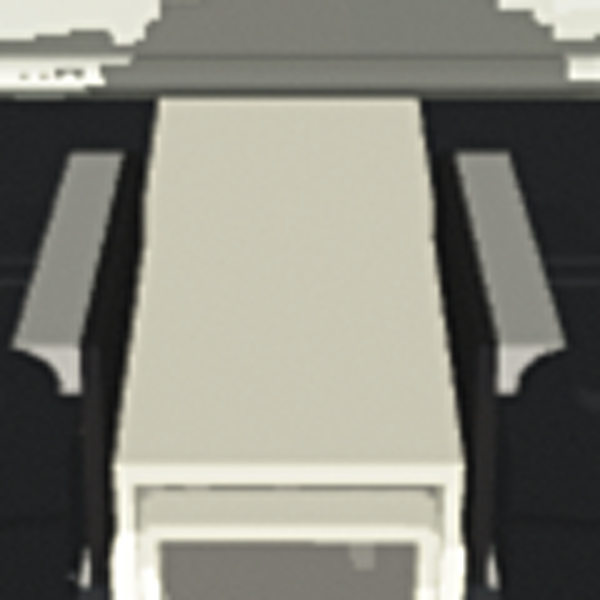

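Run:
```python
from h import *
from scipy.optimize import least_squares
c=get_calibration("wrist");s=get_calibration("scene");o=get_obs()
def ax(p):
    th=p[3];w=np.radians(-7);X=np.array([np.cos(w),np.sin(w),0]);Y=np.array([-np.sin(w),np.cos(w),0]);Z=np.array([0,0,1.])
    return p[:3],X*np.cos(th)+Z*np.sin(th),-X*np.sin(th)+Z*np.cos(th),Y
def f(p):
    b,a,n,Y=ax(p);h=.015;r=[]
    for y,uv in((-h,(223.6,303)),(h,(292.4,303))): r+=list(w2p(c,b+.066*a+h*n+y*Y)-uv)
    for y,uv in((-h,(232,229.6)),(h,(284,229.6))): r+=list(w2p(c,b+p[4]*a+h*n+y*Y)-uv)
    for z,y,uv in((0,-h,(326.5,191.4)),(0,h,(340,192.9)),(.066,-h,(332.2,169.5)),(.066,h,(345.1,171.6))): r+=list((w2p(s,b+z*a-h*n+y*Y)-uv))
    return r
r=least_squares(f,[.62,.175,.06,1.3,.015],x_scale=[.01,.01,.01,.1,.01])
print(r.x,np.degrees(r.x[3]));print(np.array(r.fun).reshape(-1,2))
print("rel TCP",r.x[:3]-o["eef_pos"])
```

```text
[0.6178 0.174  0.0589 1.478  0.0051] 84.685162227204
[[-1.1549  0.0663]
 [ 2.0734 -0.1843]
 [ 0.6156  0.1878]
 [-0.7921  0.0195]
 [-0.3033  0.1257]
 [-0.983  -0.2836]
 [-1.8622  1.0405]
 [-1.2172  0.0384]]
rel TCP [ 0.0155 -0.0016 -0.2104]
```

Emit:
drive_tool(increments=[[[0.012,0,-0.002],0],[[0.024,0,-0.003],0],[[0.024,0,-0.003],0],[[-0.03,0,-0.003],0],[[-0.1,0,-0.05],0],[[-0.12,0,-0.16],0],[[-0.12,0,-0.28],0],[[-0.12,0,-0.3],0]])

```text
time_s: 7.4
eef_pos: [0.6309, 0.1724, 0.3439]
eef_rot: [0.003, 0.062, 0.998, 0.0]
wrist_force: [0.2, 0.6, 0.2]
opening: 0.337
```

Run:
```python
from h import *
o=get_obs();print(o["eef_pos"],o["wrist_force"],o["opening"],o["eef_rot"])
a=camera("wrist");b=camera("scene")[85:185,310:430]
cv2.imwrite("pics/w4.png",np.hstack([cv2.resize(a[200:384,190:330],(400,526),interpolation=cv2.INTER_CUBIC),cv2.copyMakeBorder(cv2.resize(b,(400,333),interpolation=cv2.INTER_CUBIC),0,193,0,0,0)]))
```

```text
[0.6309 0.1724 0.3439] [0.205  0.6044 0.2402] 0.3374673194720472 [0.0026 0.0623 0.9981 0.0005]
```

View pics/w4.png

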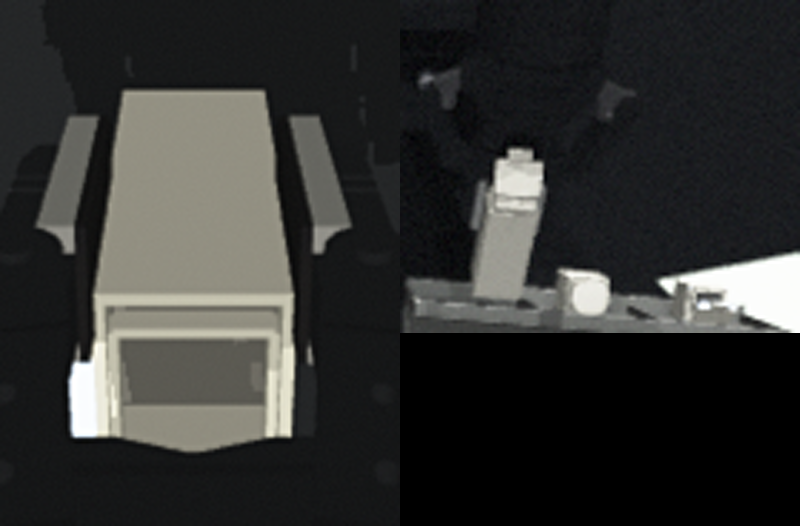

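Run:
```python
from fit import *
c=get_calibration("wrist");o=get_obs()
ob=np.array([(232.4,231.5),(283.8,231.5),(223.3,302.6),(292.6,302.6)])
fit(c,ob,[.64,.17,.13],85)
for d in(-1,1): fit(c,ob+np.array([(0,d),(0,d),(0,0),(0,0)]),[.64,.17,.13],85)
```

```text
base [0.6485 0.17   0.1289] pitch 87.20897455288691 yaw -7.242890158523759 res [ 1.2372 -0.0744 -1.8206 -0.0186 -0.4509  0.0003  0.8503  0.0634]
base [0.6478 0.17   0.1288] pitch 86.59598526959186 yaw -7.255561376048056 res [ 1.2147 -0.0803 -1.7923 -0.0144 -0.4405 -0.0057  0.8365  0.0706]
base [0.6492 0.1699 0.1291] pitch 87.81960949155946 yaw -7.229936696458537 res [ 1.2591 -0.0684 -1.8476 -0.0228 -0.4612  0.0064  0.8635  0.056 ]
```

Run:
```python
from h import *
goal([.585,-.013,.34],np.radians(83))
```

```text
inc [ 0.0864 -0.7578  0.0042] turn -0.0016402158992179646 dist mm 190.6721764209984 curyaw 82.85238056907039
```

Emit:
drive_tool(increments=[[[0.01,-0.08,0],0],[[0.03,-0.22,0],0],[[0.05,-0.4,0],0],[[0.07,-0.57,0],0],[[0.086,-0.7,0],0],[[0.086,-0.758,0],0],[[0.086,-0.758,0],0],[[0.086,-0.758,0],0]])

```text
time_s: 8.5
eef_pos: [0.5851, -0.0125, 0.3401]
eef_rot: [-0.0, 0.062, 0.998, 0.0]
wrist_force: [0.1, -0.3, -0.4]
opening: 0.336
```

Run:
```python
from h import *
import pickle
o=get_obs();c=get_calibration("wrist");im=camera("wrist");pickle.dump((o,c),open("w5.pkl","wb"))
print(o["eef_pos"],o["wrist_force"],o["opening"])
cv2.imwrite("pics/w5.png",im)
cv2.imwrite("pics/w5b.png",cv2.resize(im[40:260,130:390],(780,660))[:600])
```

```text
[ 0.5851 -0.0125  0.3401] [ 0.0584 -0.3261 -0.4403] 0.33569082706313086
```

View pics/w5b.png

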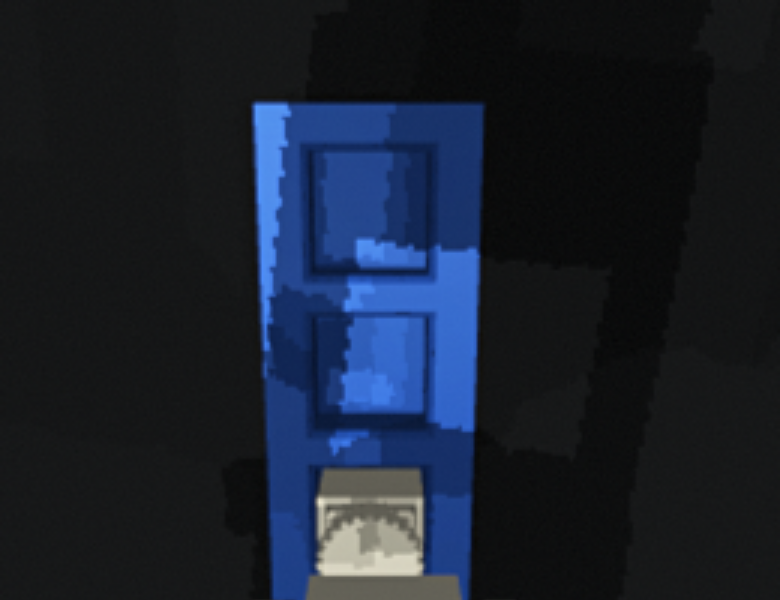

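Run:
```python
from h import *
import pickle
o,c=pickle.load(open("w5.pkl","rb"))
W=lambda p:p2w(c,np.array(p)/3+np.array([130,40]),.036)
near=[W(p) for p in((302,143),(437,143),(437,279),(304,279))];mid=[W(p) for p in((309,307),(436,307),(435,435),(312,436))]
cor=[W(p) for p in((254,103),(484,103),(470,600),(273,600))]
n=np.mean(near,0);m=np.mean(mid,0);print("near",n,"mid",m,np.linalg.norm(m-n),"yaw",np.degrees(np.arctan2(m[1]-n[1],m[0]-n[0])))
print(np.array(cor));d=cor[1]-cor[0];print("width",np.linalg.norm(d),np.degrees(np.arctan2(d[1],d[0])))
ctr=(cor[0]+cor[1])/2;e=(cor[2]+cor[3])/2-ctr;print("axis yaw",np.degrees(np.arctan2(e[1],e[0])),"near from end",ctr+e/np.linalg.norm(e)*.029)
for a,b in((0,3),(1,2)):
    e=cor[b]-cor[a];print(np.degrees(np.arctan2(e[1],e[0])))
M=rot(o["eef_rot"])
off=np.array([-.0177,0,.215])
for Z in(.036+.02,.012+.002):
    b=np.r_[n[:2],Z];goal(b-M@off,np.radians(83))
```

```text
near [ 0.5204 -0.0079  0.036 ] mid [ 0.5654 -0.0128  0.036 ] 0.04534400750491905 yaw -6.237196028762294
[[ 0.4882 -0.0352  0.036 ]
 [ 0.4959  0.0262  0.036 ]
 [ 0.6418  0.0083  0.036 ]
 [ 0.6341 -0.0534  0.036 ]]
width 0.061885385572501 82.87462066713364
axis yaw -7.055182700923242 near from end [ 0.5209 -0.0081  0.036 ]
-7.130082480046523
-6.980297012109682
inc [ 0.3295 -0.0152  0.2769] turn -0.0010561734078396807 dist mm 107.67225929668784 curyaw 82.90494439329443
inc [ 0.3295 -0.0152  0.4449] turn -0.0010561734078396807 dist mm 138.45475139179 curyaw 82.90494439329443
```

Emit:
drive_tool(increments=[[[0.12,-0.005,0],0],[[0.25,-0.015,0.05],0],[[0.331,-0.015,0.15],0],[[0.331,-0.015,0.24],0],[[0.331,-0.015,0.28],0],[[0.331,-0.015,0.28],0],[[0.331,-0.015,0.28],0],[[0.331,-0.015,0.28],0]])

```text
time_s: 9.55
eef_pos: [0.503, -0.0066, 0.2713]
eef_rot: [0.001, 0.062, 0.998, -0.0]
wrist_force: [0.4, 0.3, 0.2]
opening: 0.338
```

Emit:
drive_tool(increments=[[[0,0,0.02],0],[[0,0,0.04],0],[[0,0,0.06],0],[[0,0,0.08],0],[[0,0,0.09],0],[[0,0,0.1],0],[[0,0,0.11],0],[[0,0,0.12],0]])

```text
time_s: 10.55
eef_pos: [0.5025, -0.0066, 0.2404]
eef_rot: [0.0, 0.062, 0.998, -0.0]
wrist_force: [0.0, -0.2, -0.6]
opening: 0.337
```

Emit:
drive_tool(increments=[[[0,0,0.01],0],[[0,0,0.018],0],[[0,0,0.026],0],[[0,0,0.032],0],[[0,0,0.038],0],[[0,0,0.042],0],[[0,0,0.046],0],[[0,0,0.046],0]])

```text
time_s: 11.55
eef_pos: [0.5024, -0.0066, 0.2289]
eef_rot: [-0.0, 0.062, 0.998, 0.0]
wrist_force: [0.1, -0.1, -1.1]
opening: 0.336
```

Emit:
drive_tool(increments=[[[0,0,0],0],[[0,0,0],0],[[0,0,0],0],[[0,0,0],0],[[0,0,-0.1],0],[[0,0,-0.25],0],[[0,0,-0.4],0],[[-0.025,0,-0.4],0]], claw=0.4)

```text
time_s: 12.55
eef_pos: [0.5098, -0.0076, 0.3323]
eef_rot: [0.003, 0.062, 0.998, -0.001]
wrist_force: [0.9, -0.0, 0.3]
opening: 0.602
```

Emit:
drive_tool(increments=[[[0,0,0],0],[[0,0,0],0],[[0,0,0],0],[[0,0,0],0],[[0,0,0],0],[[0,0,0],0],[[0,0,0],0],[[0,0,0],0]], claw=1)

```text
time_s: 13.55
eef_pos: [0.5086, -0.0074, 0.329]
eef_rot: [0.0, 0.062, 0.998, -0.0]
wrist_force: [0.1, -0.3, -0.6]
opening: 0.001
```

Run:
```python
from h import *
import pickle
o=get_obs();c=get_calibration("wrist");im=camera("wrist");pickle.dump((o,c),open("w6.pkl","wb"))
print(o["eef_pos"],o["wrist_force"],o["opening"])
b=camera("scene")[140:230,220:290]
cv2.imwrite("pics/w6.png",im)
cv2.imwrite("pics/w6b.png",np.hstack([im[:,90:450],cv2.resize(b,(299,384),interpolation=cv2.INTER_CUBIC)]))
```

```text
[ 0.5086 -0.0074  0.329 ] [ 0.1278 -0.3458 -0.6145] 0.0012024501367988603
```

View pics/w6b.png

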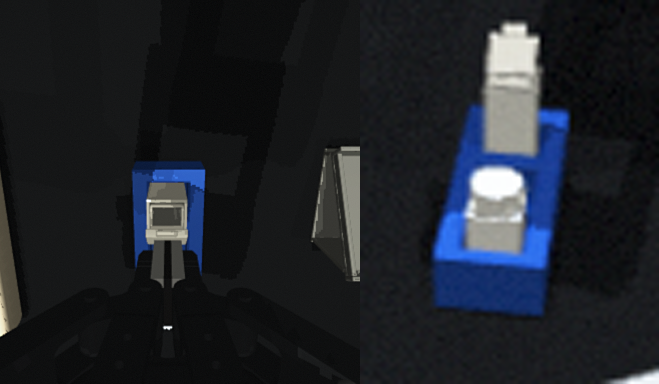

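Emit:
drive_tool(increments=[[[-0.024,0,0.06],0],[[-0.024,0,0.11],0],[[-0.024,0,0.15],0],[[-0.024,0,0.18],0],[[-0.024,0,0.21],0],[[-0.024,0,0.235],0],[[-0.024,0,0.255],0],[[-0.024,0,0.268],0]])

```text
time_s: 14.65
eef_pos: [0.5152, -0.0082, 0.2648]
eef_rot: [0.0, 0.062, 0.998, -0.0]
wrist_force: [-16.5, 2.4, 42.4]
opening: 0.002
```

Emit:
drive_tool(increments=[[[0,0,0.004],0],[[0,0,0.008],0],[[0,0,0.01],0],[[0,0,0.012],0],[[0,0,0.014],0],[[0,0,0.014],0],[[0,0,0.014],0],[[0,0,0.014],0]])

```text
time_s: 15.65
eef_pos: [0.5155, -0.0081, 0.2645]
eef_rot: [0.001, 0.062, 0.998, -0.001]
wrist_force: [-22.6, 3.7, 52.4]
opening: 0.001
```

Emit:
drive_tool(increments=[[[0,0,-0.03],0],[[0,0,-0.1],0],[[0,0,-0.2],0],[[0,0,-0.3],0],[[0.02,0,-0.4],0],[[0.02,0,-0.4],0],[[0.02,0,-0.4],0],[[0.02,0,-0.4],0]])

```text
time_s: 16.65
eef_pos: [0.5093, -0.0075, 0.3571]
eef_rot: [-0.001, 0.063, 0.998, 0.0]
wrist_force: [-0.3, -0.9, -0.1]
opening: -0.003
```

Run:
```python
from h import *
import pickle
o=get_obs();c=get_calibration("wrist");im=camera("wrist");pickle.dump((o,c),open("w7.pkl","wb"))
print(o["eef_pos"],o["wrist_force"],o["opening"])
b=camera("scene")[140:230,220:290]
cv2.imwrite("pics/w7b.png",np.hstack([cv2.resize(im[140:300,190:330],(490,560),interpolation=cv2.INTER_CUBIC),cv2.copyMakeBorder(cv2.resize(b,(299,384),interpolation=cv2.INTER_CUBIC),0,176,0,0,0)]))
```

```text
[ 0.5093 -0.0075  0.3571] [-0.2627 -0.8827 -0.1236] -0.0029244596278015554
```

View pics/w7b.png

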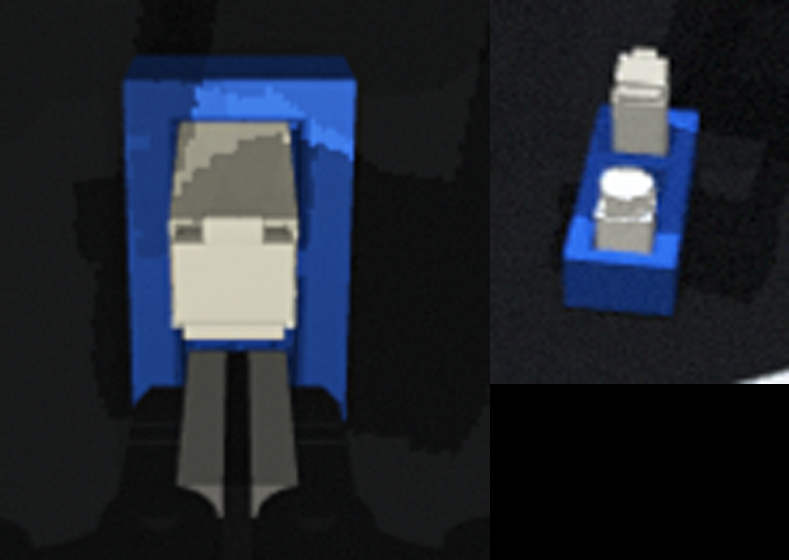

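Run:
```python
from h import *
import pickle
o,c=pickle.load(open("w7.pkl","rb"))
w=np.radians(-7.05);X=np.array([np.cos(w),np.sin(w),0]);Y=np.array([-np.sin(w),np.cos(w),0]);Z=np.array([0,0,1.])
W=lambda p,z:p2w(c,np.array(p)/3.5+np.array([190,140]),z)
e=(W((168,218),.078)+W((297,218),.078))/2; b=e+.015*X; print("vial centre from top edge",b, "width",np.linalg.norm(W((168,218),.078)-W((297,218),.078)))
b=np.r_[b[:2],.012]
pr=lambda x,y,z:(w2p(c,b+X*x+Y*y+Z*z)-np.array([190,140]))*3.5
for ph in(0,.1,.2,.3):
    cs,sn=np.cos(ph),np.sin(ph)
    pt=lambda d,t,y:pr(.0145-d*cs+t*sn,y,.070+d*sn+t*cs)
    print(ph,"tab top",pt(.032,.006,0),"plate tabside corner",pt(.029,.006,-.014),"far plate corner",pt(.007,.006,-.014),"hinge",pt(0,.003,0))
print("rim tab-side",pr(-.0168,0,.024))
```

```text
vial centre from top edge [ 0.5309 -0.0111  0.078 ] width 0.03053161464915564
0 tab top [232.3861 221.7913] plate tabside corner [171.0722 234.354 ] far plate corner [172.913  322.8675] hinge [232.7965 344.4731]
0.1 tab top [232.3671 229.5733] plate tabside corner [170.4403 241.7301] far plate corner [172.8122 326.5395] hinge [232.8001 345.5901]
0.2 tab top [232.3526 238.7128] plate tabside corner [169.843  250.3007] far plate corner [172.7316 330.3542] hinge [232.8038 346.6407]
0.3 tab top [232.3428 249.1386] plate tabside corner [169.2885 259.9943] far plate corner [172.672 334.27 ] hinge [232.8077 347.6141]
rim tab-side [232.7823 161.9627]
```

Run:
```python
from h import *
import pickle
from scipy.optimize import least_squares
o,c=pickle.load(open("w7.pkl","rb"))
w=np.radians(-7.05);X=np.array([np.cos(w),np.sin(w),0]);Y=np.array([-np.sin(w),np.cos(w),0]);Z=np.array([0,0,1.])
P0=np.array([.5206,-.008,.012])
def pr(p,x,y,z):
    t=p[2];a=np.cos(t)*Z+np.sin(t)*X;xx=np.cos(t)*X-np.sin(t)*Z
    b=P0+p[0]*X+p[1]*Y+Z*.015*abs(np.sin(t))
    return (w2p(c,b+xx*x+Y*y+a*z)-np.array([190,140]))*3.5
def pt(p,d,t,y):
    cs,sn=np.cos(p[3]),np.sin(p[3]);return pr(p,.0145-d*cs+t*sn,y,.070+d*sn+t*cs)
def f(p):
    r=[]
    for y,u in((-.015,168),(.015,297)): r+=list(pr(p,-.015,y,.066)-(u,218))
    r.append(pt(p,.032,.006,0)[1]-218)
    for y,u in((-.014,172),(.014,295)): r+=list(pt(p,.029,.006,y)-(u,243))+list(pt(p,.007,.006,y)-(u,328))
    # body side crossing rim plane
    q=p[4];r+=list(pr(p,-.015,-.015,q)-(178,123))+list(pr(p,-.015,.015,q)-(291,123))
    return np.array(r)
for g in(0,.15):
    s=least_squares(f,[0,0,g,0.05,.03],x_scale=[.01,.01,.1,.1,.01]);print(s.x,s.cost,s.fun)
print(W:=p2w(c,np.array((234.5,123))/3.5+np.array([190,140]),.036))
```

```text
[ 0.0007 -0.0016  0.1371 -0.0257  0.0055] 95.06913730464903 [ 1.1202  1.9763  0.6116  1.7036  9.7285 -0.5947 -3.1779  1.7971 -3.8962
  0.2676 -3.4407 -1.6111 -4.1497  2.5271  0.5166 -4.4421  0.2914]
[ 0.0007 -0.0016  0.1371 -0.0257  0.0055] 95.06913739650481 [ 1.1202  1.9763  0.6116  1.7036  9.7284 -0.5947 -3.1779  1.7971 -3.8961
  0.2676 -3.4407 -1.6111 -4.1497  2.5272  0.5166 -4.4422  0.2914]
[ 0.5035 -0.0072  0.036 ]
```

Run:
```python
from h import *
goal([.5211,-.0097,.33],None);print(get_obs()["q"])
```

```text
inc [-0.0475 -0.0031  0.1095] turn 0.0 dist mm 29.85367114125286 curyaw 82.83853335312261
[-0.248   0.0839  1.816   0.      1.2436 -1.6938]
```

Emit:
drive_tool(increments=[[[-0.047,-0.003,0],0.1],[[-0.047,-0.003,0],0.22],[[-0.047,-0.003,0],0.34],[[-0.047,-0.003,0],0.46],[[-0.047,-0.003,0],0.58],[[-0.047,-0.003,0.02],0.7],[[-0.047,-0.003,0.05],0.82],[[-0.047,-0.003,0.1],0.93]], claw=0.22)

```text
time_s: 17.75
eef_pos: [0.5213, -0.0097, 0.333]
eef_rot: [-0.0, 0.714, 0.7, -0.0]
wrist_force: [-0.3, -0.6, 0.4]
opening: 0.777
```

Run:
```python
from h import *
print(get_obs()["eef_pos"]);goal([.5211,-.0097,.214],np.radians(-7.05));print(get_obs()["opening"])
```

```text
[ 0.5213 -0.0097  0.333 ]
inc [ 0.0002 -0.0008  0.4758] turn 0.06496433918771542 dist mm 118.95173761934241 curyaw -1.2032094731056102
0.7771915256626344
```

Emit:
drive_tool(increments=[[[0,0,0.05],0.068],[[0,0,0.15],0.068],[[0,0,0.25],0.068],[[0,0,0.34],0.068],[[0,0,0.41],0.068],[[0,0,0.45],0.068],[[0,0,0.472],0.068],[[0,0,0.472],0.068]])

```text
time_s: 18.75
eef_pos: [0.5213, -0.0097, 0.2155]
eef_rot: [0.0, 0.749, 0.663, 0.0]
wrist_force: [-0.3, -0.3, 0.1]
opening: 0.78
```

Emit:
drive_tool(increments=[[[0,0,0],0],[[0,0,0],0],[[0,0,0],0],[[0,0,0],0],[[0,0,0],0],[[0,0,0],0],[[0,0,0],0],[[0,0,0],0]], claw=1)

```text
time_s: 19.75
eef_pos: [0.5217, -0.0098, 0.2163]
eef_rot: [0.001, 0.749, 0.663, 0.0]
wrist_force: [-0.2, 0.3, 6.1]
opening: 0.373
```

Emit:
drive_tool(increments=[[[0,0,-0.004],0],[[0,0,-0.008],0],[[0,0,-0.012],0],[[0,0,-0.012],0],[[0,0,-0.012],0],[[0,0,-0.012],0],[[0,0,-0.012],0],[[0,0,-0.012],0]])

```text
time_s: 20.75
eef_pos: [0.5214, -0.0098, 0.2186]
eef_rot: [0.0, 0.749, 0.663, 0.0]
wrist_force: [4.7, -0.5, -1.5]
opening: 0.366
```

Run:
```python
from h import *
import pickle
o=get_obs();c=get_calibration("wrist");im=camera("wrist");pickle.dump((o,c),open("w8.pkl","wb"))
print(o["eef_pos"],o["wrist_force"],o["opening"])
b=camera("scene")[140:230,220:290]
cv2.imwrite("pics/w8b.png",np.hstack([cv2.resize(im[170:384,157:357],(490,524),interpolation=cv2.INTER_CUBIC),cv2.copyMakeBorder(cv2.resize(b,(299,384),interpolation=cv2.INTER_CUBIC),0,140,0,0,0)]))
```

```text
[ 0.5214 -0.0098  0.2186] [ 4.7375 -0.5059 -1.4915] 0.3656481943418983
```

View pics/w8b.png

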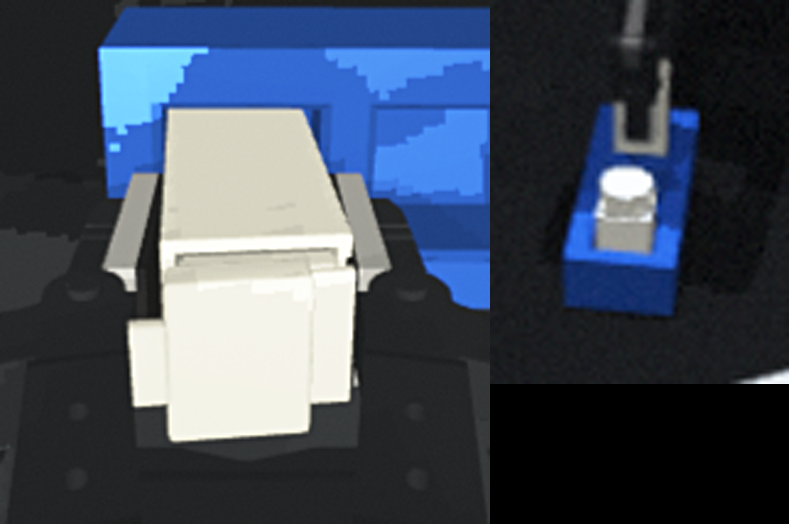

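Emit:
drive_tool(increments=[[[0,-0.006,0.004],0],[[0,-0.012,0.008],0],[[0,-0.016,0.012],0],[[0,-0.016,0.012],0],[[0,-0.016,0.012],0],[[0,-0.016,0.012],0],[[0,-0.016,0.012],0],[[0,-0.016,0.012],0]])

```text
time_s: 21.85
eef_pos: [0.5194, -0.0097, 0.2174]
eef_rot: [0.003, 0.749, 0.663, 0.002]
wrist_force: [8.6, -1.2, 4.2]
opening: 0.371
```

Emit:
drive_tool(increments=[[[0,0,0],0],[[0,0,0],0],[[0,0,0],0],[[0,0,0],0],[[0,0,-0.05],0],[[0,0,-0.15],0],[[0,0,-0.28],0],[[0,0,-0.4],0]], claw=0.22)

```text
time_s: 22.85
eef_pos: [0.5173, -0.0092, 0.3174]
eef_rot: [0.0, 0.749, 0.663, 0.0]
wrist_force: [0.9, -0.3, -0.3]
opening: 0.779
```

Emit:
drive_tool(increments=[[[0,0,-0.04],-0.1],[[0,0,-0.08],-0.22],[[0,0,-0.08],-0.34],[[0,0,-0.08],-0.46],[[0,0,-0.08],-0.58],[[0,0,-0.08],-0.7],[[0,0,-0.08],-0.82],[[0,0,-0.08],-0.94]], claw=0.4)

```text
time_s: 23.85
eef_pos: [0.5172, -0.0092, 0.3364]
eef_rot: [0.0, 0.108, 0.994, -0.0]
wrist_force: [0.4, -1.1, 0.1]
opening: 0.597
```

Run:
```python
from h import *
import pickle
o=get_obs();c=get_calibration("wrist");im=camera("wrist");pickle.dump((o,c),open("w9.pkl","wb"))
print(o["eef_pos"],o["wrist_force"],o["opening"]);goal([.5211,-.0097,.2155],np.radians(82.95))
b=camera("scene")[140:230,220:290]
cv2.imwrite("pics/w9b.png",np.hstack([cv2.resize(im[140:300,187:327],(490,560),interpolation=cv2.INTER_CUBIC),cv2.copyMakeBorder(cv2.resize(b,(299,384),interpolation=cv2.INTER_CUBIC),0,176,0,0,0)]))
```

```text
[ 0.5172 -0.0092  0.3364] [ 0.3773 -1.1303  0.0909] 0.5971173616325743
inc [-0.0151  0.0013  0.4835] turn -0.05487697433153379 dist mm 120.94165504122562 curyaw 78.01107231016196
```

View pics/w9b.png

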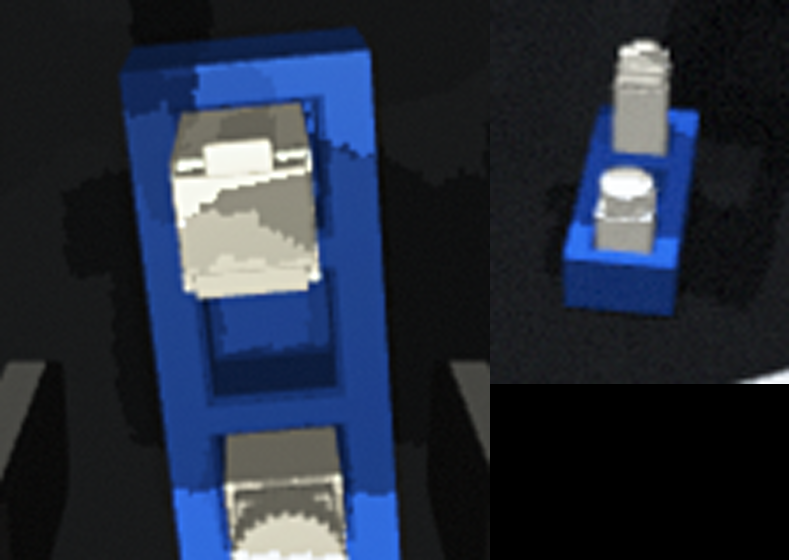

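Run:
```python
from h import *
import pickle
from scipy.optimize import least_squares
o,c=pickle.load(open("w9.pkl","rb"))
w=np.radians(-7.05);X=np.array([np.cos(w),np.sin(w),0]);Y=np.array([-np.sin(w),np.cos(w),0]);Z=np.array([0,0,1.])
P0=np.array([.5206,-.008,.012]);K=lambda uv:(uv-np.array([187,140]))*3.5
def mk(t,ph,dx):
    a=np.cos(t)*Z+np.sin(t)*X;xx=np.cos(t)*X-np.sin(t)*Z;b=P0+dx*X-.0016*Y+Z*.015*abs(np.sin(t))
    pr=lambda x,y,z:K(w2p(c,b+xx*x+Y*y+a*z)).round()
    cs,sn=np.cos(ph),np.sin(ph);pt=lambda d,h,y:pr(.0145-d*cs+h*sn,y,.070+d*sn+h*cs)
    print(t,ph,"bodytop",pr(-.015,-.015,.066),pr(-.015,.015,.066),"tab",pt(.032,.006,0),"plate tabside",pt(.029,.006,-.014),pt(.029,.006,.014),"plate far",pt(.007,.006,-.014),pt(.007,.006,.014),"body@24",pr(-.015,-.015,.026),"hinge",pt(0,.003,0))
for t in(0,.05,.1,.14):
    for ph in(0,.15): mk(t,ph,0)
print("pocket rim tabside",K(w2p(c,P0-.018*X-.018*Y+.024*Z)),K(w2p(c,P0-.018*X+.018*Y+.024*Z)))
```

```text
0 0 bodytop [173. 170.] [313. 157.] tab [241. 165.] plate tabside [175. 186.] [311. 173.] plate far [186. 284.] [319. 273.] body@24 [183. 124.] hinge [255. 303.]
0 0.15 bodytop [173. 170.] [313. 157.] tab [242. 178.] plate tabside [174. 198.] [312. 185.] plate far [187. 291.] [319. 279.] body@24 [183. 124.] hinge [256. 305.]
0.05 0 bodytop [174. 187.] [314. 174.] tab [243. 185.] plate tabside [176. 205.] [312. 193.] plate far [188. 301.] [320. 290.] body@24 [183. 131.] hinge [257. 319.]
0.05 0.15 bodytop [174. 187.] [314. 174.] tab [244. 199.] plate tabside [176. 218.] [314. 206.] plate far [189. 308.] [321. 296.] body@24 [183. 131.] hinge [257. 321.]
0.1 0 bodytop [175. 203.] [316. 191.] tab [245. 205.] plate tabside [178. 225.] [314. 213.] plate far [190. 318.] [321. 306.] body@24 [183. 137.] hinge [258. 333.]
0.1 0.15 bodytop [175. 203.] [316. 191.] tab [245. 221.] plate tabside [178. 239.] [316. 227.] plate far [191. 324.] [322. 313.] body@24 [183. 137.] hinge [259. 335.]
0.14 0 bodytop [177. 216.] [317. 204.] tab [246. 221.] plate tabside [180. 240.] [316. 228.] plate far [192. 330.] [322. 319.] body@24 [184. 143.] hinge [259. 344.]
0.14 0.15 bodytop [177. 216.] [317. 204.] tab [247. 237.] plate tabside [179. 255.] [317. 243.] plate far [192. 337.] [323. 326.] body@24 [184. 143.] hinge [260. 346.]
pocket rim tabside [176.2769 110.9411] [320.3591  97.6892]
```

Emit:
drive_tool(increments=[[[-0.012,0.001,0.05],-0.056],[[-0.012,0.001,0.15],-0.056],[[-0.012,0.001,0.26],-0.056],[[-0.012,0.001,0.36],-0.056],[[-0.012,0.001,0.43],-0.056],[[-0.012,0.001,0.47],-0.056],[[-0.012,0.001,0.48],-0.056],[[-0.012,0.001,0.48],-0.056]])

```text
time_s: 24.95
eef_pos: [0.5205, -0.0097, 0.216]
eef_rot: [0.0, 0.068, 0.998, -0.0]
wrist_force: [-0.1, 0.1, -0.1]
opening: 0.604
```

Emit:
drive_tool(increments=[[[0,0,0],0],[[0,0,0],0],[[0,0,0],0],[[0,0,0],0],[[0,0,0],0],[[0,0,0],0],[[0,0,0],0],[[0,0,0],0]], claw=1)

```text
time_s: 25.95
eef_pos: [0.5207, -0.0098, 0.2163]
eef_rot: [0.001, 0.067, 0.998, -0.0]
wrist_force: [-0.5, 0.6, 6.4]
opening: 0.343
```

Run:
```python
from h import *
goal([.625,-.272,.36],np.radians(82.95))
```

```text
inc [-0.5555 -0.9833 -0.5737] turn -0.007668332901867378 dist mm 316.68315657298274 curyaw 82.25985003883194
```

Emit:
drive_tool(increments=[[[0,0,-0.06],0],[[0,0,-0.16],0],[[0,0,-0.3],0],[[-0.05,-0.08,-0.43],0],[[-0.13,-0.22,-0.52],0],[[-0.23,-0.4,-0.57],0],[[-0.33,-0.58,-0.57],0],[[-0.43,-0.76,-0.57],0]])

```text
time_s: 26.95
eef_pos: [0.6013, -0.2137, 0.3584]
eef_rot: [-0.0, 0.067, 0.998, 0.0]
wrist_force: [0.3, 0.3, -0.1]
opening: 0.345
```

Emit:
drive_tool(increments=[[[-0.06,-0.12,0],0],[[-0.1,-0.19,0],0],[[-0.12,-0.22,0],0],[[-0.12,-0.22,0],0],[[-0.12,-0.22,0],0],[[-0.12,-0.22,0],0],[[-0.12,-0.22,0],0],[[-0.12,-0.22,0],0]])

```text
time_s: 27.95
eef_pos: [0.6235, -0.2706, 0.358]
eef_rot: [0.0, 0.067, 0.998, -0.0]
wrist_force: [-0.1, -0.3, -0.9]
opening: 0.345
```

Run:
```python
from h import *
import pickle
o=get_obs();c=get_calibration("wrist");im=camera("wrist");pickle.dump((o,c),open("w10.pkl","wb"))
print(o["eef_pos"],o["wrist_force"],o["opening"])
cv2.imwrite("pics/w10.png",im)
```

```text
[ 0.6235 -0.2706  0.358 ] [-0.1116 -0.2622 -0.9313] 0.3447004298713544
```

View pics/w10.png

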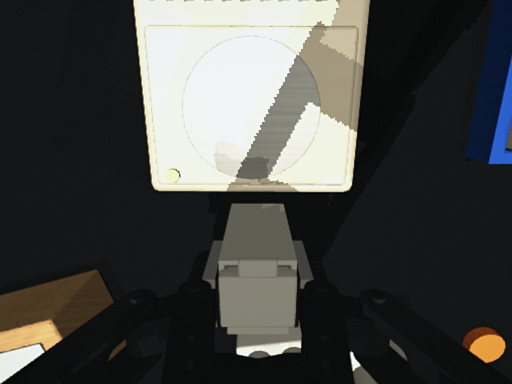

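Run:
```python
from fit import *
import pickle
o,c=pickle.load(open("w10.pkl","rb"))
pts=[(182,103),(321,105),(251,36),(250,180)]
W=np.array([p2w(c,np.array(p,float),.07)[:2] for p in pts])
r=least_squares(lambda p:np.hypot(*(W-p).T)-.055,W.mean(0));print("pan",r.x,r.fun)
r=least_squares(lambda p:np.hypot(*(W-p[:2]).T)-p[2],[*W.mean(0),.055]);print("pan free r",r.x)
fit(c,np.array([(230,204),(285,204),(219,261),(297,261)]),[.625,-.27,.15],90)
pc=r.x[:2];goal(np.r_[pc,.07+.2043+.012],np.radians(82.95))
```

```text
pan [ 0.5596 -0.2669] [-0.0003 -0.0004 -0.0003 -0.0004]
pan free r [ 0.5596 -0.2669  0.0546]
base [ 0.6212 -0.2705  0.1542] pitch 90.16783731776515 yaw -7.730567241466789 res [ 1.6918 -0.0412 -1.3881 -0.0392 -0.7232  0.0271  0.5242  0.0256]
inc [ 0.2554 -0.0192  0.2869] turn -0.007497840704306847 dist mm 96.1562981289865 curyaw 82.27519433661239
```

Emit:
drive_tool(increments=[[[0.08,-0.005,0],0],[[0.17,-0.012,0.03],0],[[0.23,-0.019,0.1],0],[[0.248,-0.019,0.18],0],[[0.248,-0.019,0.24],0],[[0.248,-0.019,0.27],0],[[0.248,-0.019,0.287],0],[[0.248,-0.019,0.287],0]])

```text
time_s: 29.0
eef_pos: [0.5617, -0.2673, 0.2863]
eef_rot: [0.0, 0.067, 0.998, -0.0]
wrist_force: [0.2, -0.0, -0.1]
opening: 0.343
```

Emit:
drive_tool(increments=[[[0,0,0.01],0],[[0,0,0.018],0],[[0,0,0.026],0],[[0,0,0.032],0],[[0,0,0.037],0],[[0,0,0.04],0],[[0,0,0.04],0],[[0,0,0.04],0]])

```text
time_s: 30.0
eef_pos: [0.5614, -0.2673, 0.2762]
eef_rot: [0.0, 0.067, 0.998, -0.0]
wrist_force: [0.2, 0.3, -0.9]
opening: 0.343
```

Run:
```python
from h import *
o=get_obs();print(o["eef_pos"],o["wrist_force"],o["eef_pos"][2]-.2043-.07)
```

```text
[ 0.5614 -0.2673  0.2762] [ 0.1722  0.319  -0.9078] 0.0019420512889896935
```

Emit:
drive_tool(increments=[[[0,0,0.001],0],[[0,0,0.002],0],[[0,0,0.003],0],[[0,0,0.004],0],[[0,0,0.005],0],[[0,0,0.006],0],[[0,0,0.006],0],[[0,0,0.006],0]])

```text
time_s: 31.0
eef_pos: [0.5614, -0.2673, 0.2747]
eef_rot: [0.0, 0.067, 0.998, -0.0]
wrist_force: [0.2, 0.6, -1.7]
opening: 0.345
```

Emit:
drive_tool(increments=[[[0,0,0.001],0],[[0,0,0.001],0],[[0,0,0.002],0],[[0,0,0.002],0],[[0,0,0.002],0],[[0,0,0.002],0],[[0,0,0.002],0],[[0,0,0.002],0]])

```text
time_s: 32.0
eef_pos: [0.5614, -0.2673, 0.2742]
eef_rot: [0.0, 0.067, 0.998, -0.0]
wrist_force: [0.4, 0.9, 0.3]
opening: 0.342
```

Emit:
drive_tool(increments=[[[0,0,0.001],0],[[0,0,0.001],0],[[0,0,0.002],0],[[0,0,0.002],0],[[0,0,0.002],0],[[0,0,0.002],0],[[0,0,0.002],0],[[0,0,0.002],0]])

```text
time_s: 33.0
eef_pos: [0.5614, -0.2673, 0.2737]
eef_rot: [0.0, 0.067, 0.998, -0.0]
wrist_force: [0.0, 0.7, 1.1]
opening: 0.342
```

Run:
```python
from h import *
F=[]
for i in range(4):
    F.append(get_obs()["wrist_force"]);camera("top")
print(np.mean(F,0),np.array(F)[:,2])
```

```text
[-0.4276  0.8426  1.5071] [1.0643 1.9448 1.669  1.3503]
```

Emit:
drive_tool(increments=[[[0,0,0],0],[[0,0,0],0],[[0,0,0],0],[[0,0,0],0],[[0,0,0],0],[[0,0,0],0],[[0,0,0],0],[[0,0,-0.01],0]], claw=0.35)

```text
time_s: 34.2
eef_pos: [0.5613, -0.2672, 0.2761]
eef_rot: [-0.0, 0.067, 0.998, 0.0]
wrist_force: [-0.3, -0.4, -0.7]
opening: 0.649
```

Emit:
drive_tool(increments=[[[0,0,-0.03],0],[[0,0,-0.08],0],[[0,0,-0.15],0],[[0,0,-0.25],0],[[0,0,-0.36],0],[[0,0,-0.45],0],[[-0.05,0,-0.48],0],[[-0.1,0,-0.48],0]])

```text
time_s: 35.2
eef_pos: [0.5868, -0.2708, 0.3987]
eef_rot: [0.002, 0.067, 0.998, -0.001]
wrist_force: [-0.1, 0.4, 0.1]
opening: 0.651
```

Run:
```python
from h import *
import pickle
o=get_obs();c=get_calibration("wrist");im=camera("wrist");pickle.dump((o,c),open("w11.pkl","wb"))
print(o["eef_pos"],o["wrist_force"],o["opening"],o["time_s"])
b=camera("scene")[100:230,90:220]
cv2.imwrite("pics/w11.png",np.hstack([im[60:360,130:390],cv2.resize(b,(300,300),interpolation=cv2.INTER_CUBIC)]))
```

```text
[ 0.5868 -0.2708  0.3987] [-0.0524  0.3991  0.1014] 0.6507994035616111 35.2
```

View pics/w11.png

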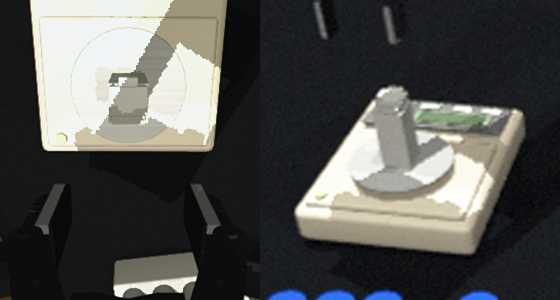

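```bash
python3 -c "
from bench import *
hand_in()"
```

```text
the job is handed in; nothing more can be done
```

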